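# Close the joint of a split panel in a cam-locked cramp

### The arm

A 6-joint arm with a two-finger parallel gripper is mounted at the origin on a cart in front of the work surface, level with it; the furniture and walls round the work are solid. World frame = base frame: x ahead of the robot, y to its left, z up, the work surface at z = 0. Lengths are in mm, angles in rad, forces in N, time in s.
With the tool pointing down it reaches from about 350 to 975 mm from the base axis. Payload 7.1 kg.
Tool frame: the origin (TCP) lies between the finger pads; the fingertips stand 17 mm ahead of it and the grasp point (between the pads) lies 2 mm behind it; z points along the fingers, y is the line along which they close (so a half turn about z gives the same grasp; the last joint's range is limited). The gripper opens to 88 mm and grips with 3 to 60 N. Pads are 20 mm wide; open, the fingers measure 115 mm over their backs; the gripper's body (75 mm by 178 mm) begins 61 mm behind the grasp point.
Start: joints at [1.198, 0.423, 1.63, -0, 1.089, -0.019], TCP at [216.508, 586.284, 239.675] pointing down, gripper open.
Joint ranges: [-3, 3], [-0.9, 2.11], [0.09, 2.58], [-1.31, 4.45], [0.11, 2.69], [-2.54, 2.54]. Speed limits (rad/s): [2.39, 2.39, 3.01, 3.14, 3.14, 3.14].

### API

Orientations are given as a rotation vector (axis times angle).
In Python, from workcell import ctrl gives the robot as it stands.
- The arm moves only by the shell command python3 jog.py [OPENING], which reads ROWS from standard input. ROWS is a JSON list of rows, 1 to 5 of them, each an object with the fields dx, dy, dz (the shift in mm), ax, ay, az (a rotation vector in rad); a field left out counts as zero; each row shifts and turns the commanded pose from where the row before left it, along the tool's axes as they then stand; what a row does not reach is not made up. A row lasts 1/12 s, in which the tool goes at most 41.7 mm and 0.125 rad, less where a joint would pass 70% of its speed; a pose out of reach is approached as far as the arm can. OPENING is the finger opening in mm, set as the command begins (- or left out keeps the last). The fingers move at their own pace and stop on an object; the grip force is fixed at half the most. Time passes only in rows, so rows that do not move let the fingers close. It prints the time, the measured TCP pose, the force, the opening and the grip force at its end. Input that does not fit is refused with a message, and nothing moves.
- ctrl.get_obs(): the state, without advancing time (a new reading comes with each control period).
- ctrl.get_image(name): name is "scene" or "side" or "wrist"; returns a dict with "img" (480x640x3 uint8, red, green, blue), "fx", "fy", "cx", "cy" (pixels), "k1" (the pictures are not rectified: a ray, as slopes to the right and down, at radius r is drawn at 1 + k1 r^2 times it, then the intrinsics apply), "R" (3x3) and "t" (3): a world point X has camera coordinates R X + t. Camera axes: x right, y down, z forward; pixel columns grow to the right and rows downward; lengths in mm; the calibration is good to about 2 mm. A picture is of the moment at which its call begins. There is no depth.
- ctrl.close_job(): hands the job in; it is judged then, once.
The state is a dict: "t": time; "qpos": joint angles; "qvel": joint speeds; "joint_torque": joint torques, N m; "ee_pos": TCP position; "orientation": TCP orientation; "ft_force": force on the tool from outside, world axes, zero at the start; "moment": the same for the moment, N m; "width": finger opening in mm; "grasp_force": force on a finger pad.
Only numpy, scipy, OpenCV 4.12 (cv2) and the standard library are available. Lean on these libraries where they do the work, as an engineer would, in place of code of your own. Each camera call takes 0.05 s, during which the arm holds its last target. There are 200 camera calls.

### The job

The two halves of a split oak panel lie face down on the bed of the joining cramp, waiting for a dry fit, and the cramp's slide is still locked in its drawn-back place. With the fingertips, swing the black-knobbed lever round to its rear stop so that the brass cam turns its low side to the slide, then push the red plate gently forward until the jaw has closed the joint and the far half is tight against the fence, and swing the lever back to its front stop so that the cam locks the slide there. Do not touch or lift the panel halves themselves, and leave the things standing round the cramp where they are.

Things in the scene. Friction and masses are not known exactly. Their poses are not given: they have to be found in the camera images.
- cramp: joining cramp screwed to the table: plywood base 12 mm thick, x -185 to 160 mm; bed 240 mm wide, felt top z 14 mm; rear tongue y -35 to 80 mm. Origin under its middle; x forward (the way the slide is pushed), y left, z up. Fixed fence at the front: face at x 145 mm, top z 36 mm. Slide along y = 0, cam lock on its left. Bridges over the bar reach z 35 mm, stop pins 48 mm, nothing above 83 mm.
- cam (a joint): angle of cam and lever, rad, counter-clockwise from above. 0 = front stop: the lobe presses a brake shoe on the bar, slide locked. 1.70 = rear stop: low side of the cam to the shoe, slide free (from about 1.0 on). Starts between 0 and 0.1; stays where it is left. About 2 N at the knob moves it, 6 N over the lobe; let go between 0.15 and 0.45 it may spring back to 0.5
- pivot (a point): the cam lever's pivot axis, at cramp x -75 mm, y 35 mm, z 50 mm (top of the hub)
- knob (a point): centre of the black upright knob at the lever's end, 85 mm from the pivot, z 68 mm; knob 22 mm across, z 53 to 83 mm; the lever under it is a flat bar 12 mm wide, z 40 to 48 mm. Seen from the pivot it lies 55 degrees left of the cramp's x at the front stop, 152 degrees at the rear stop
- slide (a joint): forward travel of the slide, m. 0 = drawn back; starts between 0 and 0.012; the joint is closed at about 0.057; own end stop at 0.066. Free it takes about 2 N, 4 to 6 N with the panel halves, and stays where it is left. Locked it holds against 25 N
- push_plate (a point): middle of the rear face of the red push plate at the slide's rear end, the face to be pushed in cramp x; plate 64 mm wide, 10 mm thick, from z 15 to 61 mm, this point at z 40 mm. Nothing stands behind it.
- jaw_face (a point): middle of the slide's cork-faced jaw, the face that meets the near half; jaw 190 mm wide, top at z 34 mm
- near_half: near half of the oak panel, lying loose on the bed with a plain paper label, 50 x 200 x 14 mm, about 0.16 kg; origin at the centre of its underside, x towards the far half
- far_half: far half of the oak panel, with a red wax seal, the same size, lying loose a few mm from the fence; origin at the centre of its underside, x towards the fence
- near_half_edge (a point): middle of the near half's split edge (25 mm ahead of its origin, half way up)
- far_half_edge (a point): middle of the far half's split edge (25 mm behind its origin, half way up)
- weight_a: bystander: copper-brown round pressing weight, 41 mm across, 32 mm high; loose on the table, origin at the centre of its underside
- weight_b: bystander: second pressing weight, the same; loose on the table, origin at the centre of its underside
- loupe: bystander: black eye loupe standing on its rim, 37 mm across, 38 mm high; loose on the table, origin at the centre of its underside
- cork_block: bystander: cork block, 42 x 62 x 28 mm; loose on the table, origin at the centre of its underside
- tape_roll: bystander: roll of linen tape lying flat, 64 mm across, 19 mm high; loose on the table, origin at the centre of its underside
- jar: bystander: pigment jar with black cap, 42 mm across, 55 mm high; loose on the table, origin at the centre of its underside

How it is judged (in metres and radians):
On the way, in this order (a step that is already met when the one before it is completed fails the run):
1. the cam lever is swung to its rear stop (past 1.4 rad) while the slide still stands where it was (within 6 mm) (value of joint cam above 1.4 rad and distance of push_plate from where it was at the start of the episode below 0.006 m), for 0.1 s.
2. with the cam still at its low side the slide has closed the joint: gap under 2 mm, far half against the fence within 2 mm (x of near_half_edge in the frame of far_half_edge above -0.002 m and angle between the x axis of near_half and the x axis of far_half, either way round below 0.02 rad and x of far_half in the frame of cramp above 0.118 m and value of joint cam above 1.2 rad), for 0.2 s.
3. the cam lever is back at its front stop (below 0.15 rad) with the joint closed (x of near_half_edge in the frame of far_half_edge above -0.002 m and angle between the x axis of near_half and the x axis of far_half, either way round below 0.02 rad and x of far_half in the frame of cramp above 0.118 m and value of joint cam below 0.15 rad), for 0.2 s.
At the end, for the whole second after the job is handed in: the joint is closed (split edges within 2 mm, halves parallel within 0.02 rad), the far half is within 2 mm of the fence, the jaw is against the near half (within 2.5 mm), both halves lie flat on the bed at rest, and the cam lever is back at its front stop (below 0.15 rad) (all of step 3 and height (world z) of each of near_half, far_half below 0.018 m and x of jaw_face in the frame of cramp above 0.0425 m and linear speed of each of near_half, far_half below 0.01 m/s); the robot touches nothing.
It fails at once if a panel half is touched by the robot (contact force between any of the fingers, the arm and near_half above 0.5 N or contact force between any of the fingers, the arm and far_half above 0.5 N).
It fails at once if a panel half is lifted or tipped (more than 8 mm up) (height (world z) of any of near_half, far_half above 0.022 m).
It fails at once if the halves are crushed together with more than 60 N (contact force between near_half and far_half above 60 N).
It fails at once if a bystander is moved more than 15 mm (distance of any of weight_a, weight_b, loupe, cork_block, tape_roll, jar from where it was at the start of the episode above 0.015 m).
It also fails if it takes over 61 s, if anything falls off the work surface, if the arm or the gripper's body presses on something with over 40 N, if the wrist force passes 120 N, or if a joint passes its speed limit or range.

## Working session

There is one attempt and no reset: what is moved stays moved. The work goes in short steps, Python scripts to look and compute and a shell command to move; the robot and the scene stay as the last step left them, time stands still between calls to the robot, and variables do not carry over. Pictures are saved under pics/ and viewed, at most 10 in all, crops included, and the job is handed in when it is done.

```bash
ls; mkdir -p pics
cat > h.py <<'E'
import numpy as np,cv2
from workcell import ctrl
def cam(n,f=None):
    c=ctrl.get_image(n)
    if f: cv2.imwrite('pics/'+f,cv2.cvtColor(c['img'],cv2.COLOR_RGB2BGR))
    return c
def ray(c,u,v):
    x=(u-c['cx'])/c['fx'];y=(v-c['cy'])/c['fy'];a,b=x,y
    for _ in range(20):
        s=1+c['k1']*(a*a+b*b);a,b=x/s,y/s
    R=np.array(c['R']);t=np.array(c['t'])
    return -R.T@t,R.T@np.array([a,b,1])
def at(c,u,v,z):
    o,d=ray(c,u,v);return o+d*(z-o[2])/d[2]
def proj(c,X):
    p=np.array(c['R'])@X+c['t'];a,b=p[0]/p[2],p[1]/p[2];s=1+c['k1']*(a*a+b*b)
    return c['fx']*a*s+c['cx'],c['fy']*b*s+c['cy']
E
python3 - <<'E'
from h import *
import pickle
d={}
for n in('scene','side','wrist'):
    d[n]=cam(n,n+'0.png'); c=d[n];print(n,c['fx'],c['k1'],-np.array(c['R']).T@c['t'])
pickle.dump(d,open('d0.pkl','wb'))
o=ctrl.get_obs();print(o['ee_pos'],o['orientation'],o['width'],o['ft_force'])
E
```

```text
jog.py
pics
workcell.py
scene 433.15906267427624 -0.07258407246471897 [183.57604415 433.68426595 886.38314356]
side 462.72290458917576 -0.11414037188608644 [612.86972839 727.02825777 680.21367325]
wrist 416.91953536955873 -0.09461734071965613 [140.65367138 613.75189986 383.41026787]
[216.3855214  585.95263524 239.10054747] [-5.52754981e-01 -3.09236608e+00  1.68233975e-03] 88.00684582292018 [-0.01000835 -0.0268613   0.2045841 ]
```

View pics/scene0.png

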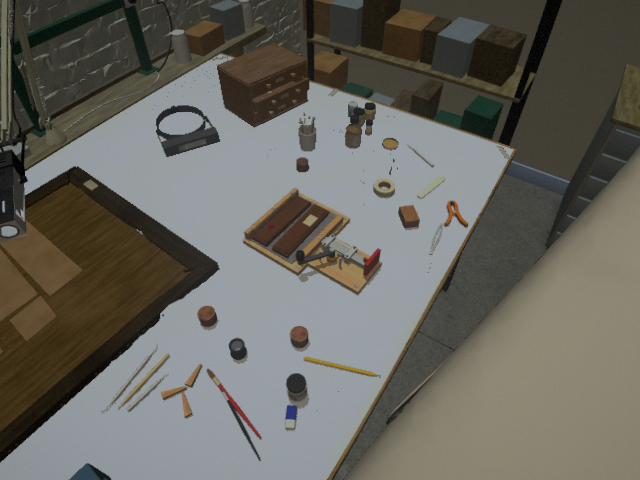

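View pics/side0.png

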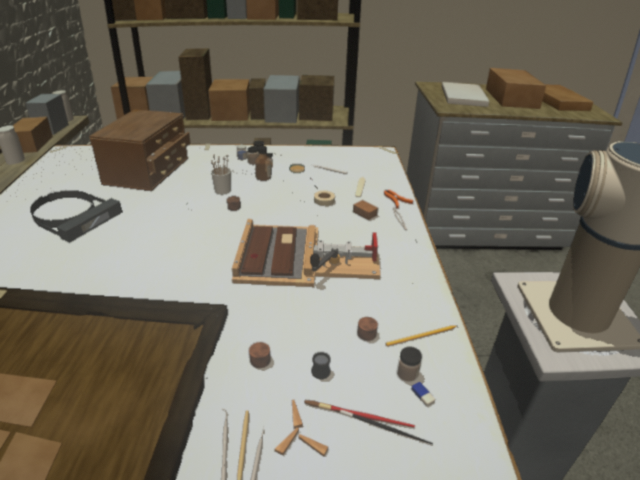

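The cramp is at about (315,240) in scene and (300,250) in side, with the red plate at (373,262) and (375,246). I'll enlarge both.

Run:
```python
from h import *
a=cv2.imread('pics/scene0.png')[180:300,235:395];b=cv2.imread('pics/side0.png')[210:300,225:395]
cv2.imwrite('pics/c1.png',cv2.resize(a,None,fx=5,fy=5,interpolation=2))
cv2.imwrite('pics/c2.png',cv2.resize(b,(782,414),interpolation=2))
```

```text
(no output)
```

View pics/c1.png

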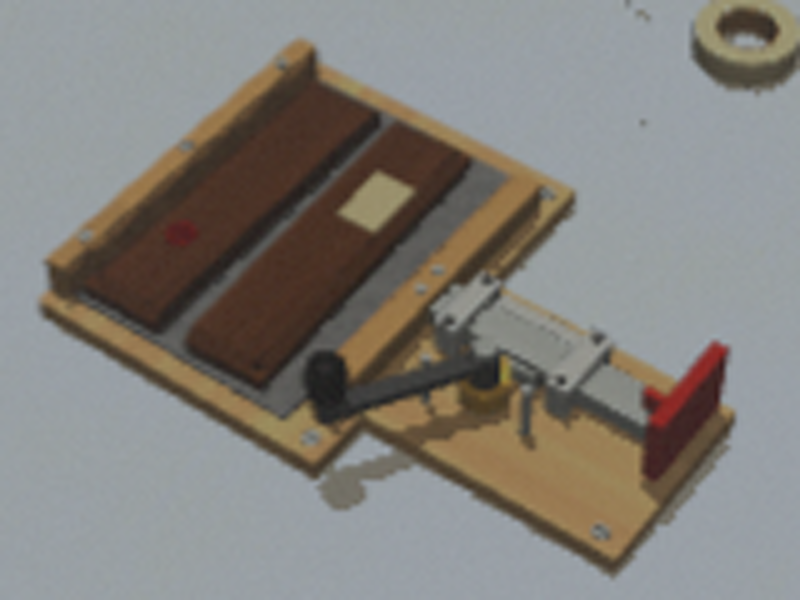

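View pics/c2.png

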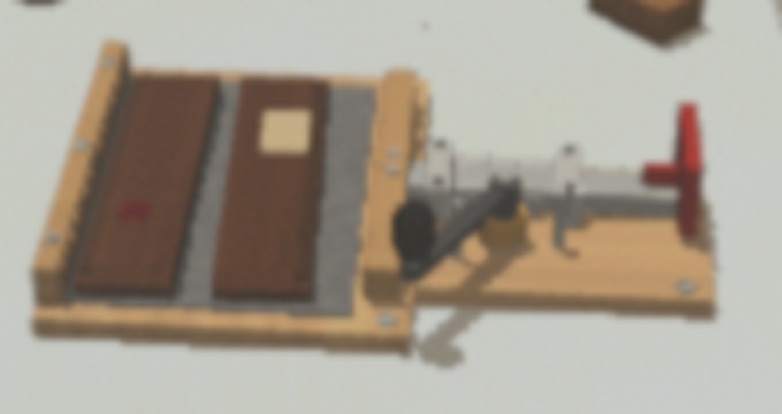

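```bash
cat > fit.py <<'E'
from h import *
import pickle
from scipy.optimize import least_squares
d=pickle.load(open('d0.pkl','rb'))
S=lambda u,v:('scene',u/5+235-.4,v/5+180-.4)
T=lambda u,v:('side',u/4.6+225-.4,v/4.6+210-.4)
P=[(S(43,302),(160,120,12)),(S(614,565),(-185,80,12)),(S(733,413),(-185,-35,12)),(S(50,265),(160,120,36)),(S(300,42),(160,-120,36)),
(T(35,318),(160,120,12)),(T(714,303),(-185,80,12)),(T(107,42),(160,-120,36)),(T(35,270),(160,120,36)),(S(313,468),('b',120,12)),(S(572,190),('b',-120,12)),(T(410,345),('b',120,12))]
def W(p,X):
    c,s=np.cos(p[2]),np.sin(p[2]);return np.array([p[0]+c*X[0]-s*X[1],p[1]+s*X[0]+c*X[1],X[2]])
def kn(p,a): 
    th=np.radians(55)+a;return W(p,(-75+85*np.cos(th),35+85*np.sin(th),68))
def f(p):
    r=[]
    for (n,u,v),X in P:
        X=[p[3] if x=='b' else x for x in X];q=proj(d[n],W(p,X));r+=[q[0]-u,q[1]-v]
    return r
c=d['scene'];a=at(c,244,240,12);b=at(c,358,292,12)
best=None
for y in np.arange(-3,3.2,.5):
    r=least_squares(f,[*((a+b)/2)[:2],y,-50],loss='soft_l1')
    if best is None or r.cost<best.cost:best=r
p=best.x
if __name__=='__main__':
    print(p,best.cost);print(np.round(best.fun,1))
    for n,F in(('scene',lambda q:((q[0]+.4-235)*5,(q[1]+.4-180)*5)),('side',lambda q:((q[0]+.4-225)*4.6,(q[1]+.4-210)*4.6))):
        print(n,'knob0,.1',[np.round(F(proj(d[n],kn(p,a)))) for a in(0,.1)],'pivot',np.round(F(proj(d[n],W(p,(-75,35,50))))))
        for x in(-170,-180,-190):
            print(x,[np.round(F(proj(d[n],W(p,(x,y,z))))) for y,z in((32,61),(-32,61),(32,15))])
    print('knob',kn(p,0),'pivot',W(p,(-75,35,50)),'rear knob',kn(p,1.69))
    for n,pts in (('weights/loupe/jar scene',[(207,316,16),(299,336,16),(237,349,19),(296,386,27),(409,216,14),(384,187,10)]),):
        for u,v,z in pts: print(at(c,u,v,z))
E
python3 fit.py
```

```text
[ 6.16839832e+02 -2.15325004e+02 -5.65229518e-02 -2.86571125e+01] 12.867996827853197
[-1.   0.2  0.1 -0.4  0.4  0.2 -3.6  1.6  1.8 -2.3 -0.3  0.2  1.2 -0.6
  0.5 -2.3 -1.2  2.4 -0.2 -0.3  0.3  0.5 -0.  -1.8]
scene knob0,.1 [array([323., 375.]), array([329., 387.])] pivot [485. 355.]
-170 [array([649., 424.]), array([717., 343.]), array([642., 481.])]
-180 [array([666., 434.]), array([734., 352.]), array([659., 491.])]
-190 [array([684., 443.]), array([751., 361.]), array([676., 500.])]
side knob0,.1 [array([408., 227.]), array([423., 233.])] pivot [508. 180.]
-170 [array([694., 167.]), array([686., 100.]), array([685., 239.])]
-180 [array([713., 168.]), array([705., 101.]), array([704., 239.])]
-190 [array([732., 168.]), array([723., 101.]), array([723., 240.])]
knob [ 596.54647491 -109.38145902   68.        ] pivot [ 543.93685728 -176.1439345    50.        ] rear knob [ 471.39173333 -131.84715142   68.        ]
[698.36393883 127.65282603  16.        ]
[487.2778394   53.28436452  16.        ]
[582.80945513 155.8803436   19.        ]
[422.68540637 157.30419706  27.        ]
[ 441.9759624  -430.70814761   14.        ]
[ 560.25894519 -506.97817904   10.        ]
```

```bash
sed -i "s/(S(50,265),(160,120,36)),(S(300,42),(160,-120,36)),//; s/(T(107,42),(160,-120,36)),(T(35,270),(160,120,36)),/(T(418,98),('b',-120,12)),/" fit.py; python3 fit.py
python3 - <<'E'
import pickle
from h import *
d=pickle.load(open('d0.pkl','rb'))
from fit import p,W,kn
o=ctrl.get_obs();print(o['ee_pos'],cv2.Rodrigues(np.array(o['orientation']))[0])
E
```

```text
[ 6.17291708e+02 -2.14643483e+02 -5.46603755e-02 -2.82467222e+01] 7.463905684920329
[-1.3  0.4 -0.  -0.4  0.2  0.2 -0.5  0.5  1.1 -0.5  2.2 -4.  -0.5 -0.3
 -0.1  0.5 -0.3 -1.7]
scene knob0,.1 [array([321., 375.]), array([327., 388.])] pivot [483. 356.]
-170 [array([648., 424.]), array([715., 343.]), array([641., 481.])]
-180 [array([665., 434.]), array([733., 352.]), array([658., 491.])]
-190 [array([683., 443.]), array([750., 361.]), array([675., 500.])]
side knob0,.1 [array([408., 228.]), array([422., 234.])] pivot [508. 180.]
-170 [array([693., 167.]), array([685., 100.]), array([685., 239.])]
-180 [array([712., 168.]), array([704., 101.]), array([704., 240.])]
-190 [array([732., 169.]), array([722., 102.]), array([723., 241.])]
knob [ 596.80105809 -108.73792003   68.        ] pivot [ 544.31588184 -175.59826908   50.        ] rear knob [ 471.68837764 -131.43668359   68.        ]
[698.36393883 127.65282603  16.        ]
[487.2778394   53.28436452  16.        ]
[582.80945513 155.8803436   19.        ]
[422.68540637 157.30419706  27.        ]
[ 441.9759624  -430.70814761   14.        ]
[ 560.25894519 -506.97817904   10.        ]
[216.3855214  585.95263524 239.10054747] [[-9.38076641e-01  3.46427564e-01 -3.97713970e-04]
 [ 3.46427792e-01  9.38076090e-01 -1.01696890e-03]
 [ 2.07799081e-05 -1.09177394e-03 -9.99999404e-01]]
```

```bash
R='x'
echo '[{"az": 0.125},{"az": 0.125},{"az": 0.125},{"az": 0.125},{"az": 0.125}]' | python3 jog.py 44
echo '[{"az": 0.125},{"az": 0.125},{"az": 0.125},{"az": 0.125},{"az": 0.125}]' | python3 jog.py
echo '[{"az": 0.125},{"az": 0.125},{"az": 0.125},{"az": 0.125},{"az": 0.125}]' | python3 jog.py
echo '[{"dx": -16,"dy": 36},{"dx": -16,"dy": 36},{"dx": -16,"dy": 36},{"dx": -16,"dy": 36},{"dx": -16,"dy": 36}]' | python3 jog.py
echo '[{"dx": -16,"dy": 36},{"dx": -16,"dy": 36},{"dx": -16,"dy": 36},{"dx": -16,"dy": 36},{"dx": -16,"dy": 36}]' | python3 jog.py
echo '[{"dx": -16,"dy": 36},{"dx": -16,"dy": 36},{"dx": -16,"dy": 36},{"dx": -16,"dy": 36},{"dx": -16,"dy": 36}]' | python3 jog.py
```

```text
t: 0.57
ee_pos: [216.4, 586.1, 239.4]
orientation: [1.485, 2.768, -0.001]
ft_force: [0.6, 0.4, -0.2]
width: 57.8
grasp_force: 0.0
t: 0.98
ee_pos: [216.4, 586.1, 239.3]
orientation: [2.264, 2.177, -0.001]
ft_force: [0.1, 1.0, 0.1]
width: 43.9
grasp_force: 0.0
t: 1.4
ee_pos: [216.4, 586.1, 239.3]
orientation: [2.824, 1.376, -0.001]
ft_force: [0.2, -0.1, -0.4]
width: 44.1
grasp_force: 0.0
t: 1.82
ee_pos: [310.3, 411.2, 239.5]
orientation: [2.819, 1.385, -0.001]
ft_force: [0.6, 0.2, 0.1]
width: 43.7
grasp_force: 0.0
t: 2.23
ee_pos: [403.9, 237.7, 239.7]
orientation: [-2.82, -1.385, -0.0]
ft_force: [0.7, 0.4, -0.7]
width: 43.9
grasp_force: 0.0
t: 2.65
ee_pos: [497.4, 64.2, 239.7]
orientation: [-2.82, -1.384, 0.0]
ft_force: [1.0, 0.2, -0.8]
width: 44.1
grasp_force: 0.0
```

```bash
echo '[{"dx": -14,"dy": 37},{"dx": -14,"dy": 37},{"dx": -14,"dy": 37},{"dx": -14,"dy": 37},{"dx": -14,"dy": 36}]' | python3 jog.py
cat > st.py <<'E'
from fit import *
def st(c=None):
    o=ctrl.get_obs();M=cv2.Rodrigues(np.array(o['orientation']))[0];return np.array(o['ee_pos']),M
E
python3 - <<'E'
from st import *
c=cam('wrist','w1.png');pickle.dump(c,open('w1.pkl','wb'))
e,M=st();print(e,M.round(3).tolist())
print('knob top pred',proj(c,kn(p,0)+[0,0,15]),proj(c,kn(p,.1)+[0,0,15]),'pivot',proj(c,W(p,(-75,35,50))),'plate',proj(c,W(p,(-175,0,61))))
E
```

```text
t: 3.07
ee_pos: [600.4, -103.8, 239.4]
orientation: [-2.82, -1.384, 0.0]
ft_force: [-0.1, 0.1, 0.7]
width: 44.2
grasp_force: 0.0
[ 603.96286502 -108.93518764  239.85283854] [[0.614, 0.79, 0.004], [0.79, -0.614, -0.003], [-0.0, 0.005, -1.0]]
knob top pred (np.float64(315.44516828269667), np.float64(232.34618725320928)) (np.float64(304.147080172723), np.float64(232.82609134616348)) pivot (np.float64(314.88757292906075), np.float64(313.9350839554582)) plate (np.float64(248.42769454119602), np.float64(400.88807908199567))
```

View pics/w1.png

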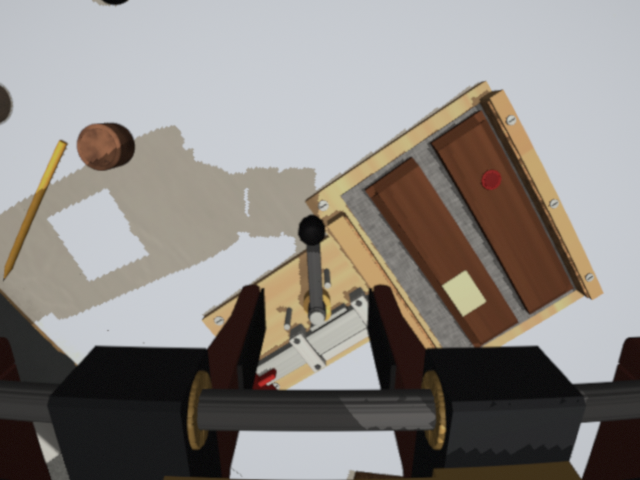

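The wrist view shows the knob top at (312,229), the hub at (317,318), the tongue's rear left corner at (206,320) and the fence on the right. This is within 4 px of the prediction.

Run:
```python
from st import *
c=pickle.load(open('w1.pkl','rb'));e,M=st()
k=at(c,312,229,83);h=at(c,317,318,50);print(k,h,np.linalg.norm((k-h)[:2]),at(c,206,320,12),W(p,(-185,80,12)))
print('bed screw/ corner left rear',at(c,308,203,12),W(p,(-28,120,12)))
for kk in(k,kn(p,0)): print('delta tool',M.T@(np.array([kk[0],kk[1],75])-e))
```

```text
[ 596.36045028 -105.09446679   83.        ] [ 543.32709956 -179.9456906    50.        ] 91.73462811910154 [ 441.54779951 -129.8818441    12.        ] [ 436.93865979 -124.65582917   12.        ]
bed screw/ corner left rear [595.91779155 -98.83065194  12.        ] [595.88950572 -93.29297569  12.        ]
delta tool [ -1.61454294  -9.14556214 164.81128045]
delta tool [ -4.22138278  -6.56232491 164.82385927]
```

```bash
echo '[{"dx": -3,"dy": -8},{"dz": 41},{"dz": 41},{"dz": 41},{"dz": 30}]' | python3 jog.py
echo '[{"dz": 11},{},{}]' | python3 jog.py
```

```text
t: 3.53
ee_pos: [589.0, -97.9, 83.9]
orientation: [-2.818, -1.384, 0.004]
ft_force: [-0.8, -0.6, -0.1]
width: 43.7
grasp_force: 0.0
t: 3.78
ee_pos: [591.6, -98.7, 76.3]
orientation: [-2.82, -1.385, 0.0]
ft_force: [-0.2, 0.3, -0.1]
width: 44.2
grasp_force: 0.0
```

```bash
echo '[{"dx": -3,"dy": 8,"dz": 1},{},{}]' | python3 jog.py 34
python3 - <<'E'
from st import *
e,M=st();print(e,M.T@(np.array([596.6,-107,75])-e))
c=cam('scene');a=c['img'][180:300,235:395,::-1];b=cam('side')['img'][210:300,225:395,::-1]
cv2.imwrite('pics/s2.png',np.vstack([cv2.resize(a,(533,400),interpolation=2)[120:,:],cv2.resize(b,(533,282),interpolation=2)]))
E
```

```text
t: 4.03
ee_pos: [597.7, -107.2, 76.7]
orientation: [2.818, 1.383, 0.005]
ft_force: [-0.1, -0.0, 0.7]
width: 34.1
grasp_force: 0.0
[ 597.68950892 -107.17992575   76.68088333] [-0.52716179 -0.97740056  1.6767708 ]
```

View pics/s2.png

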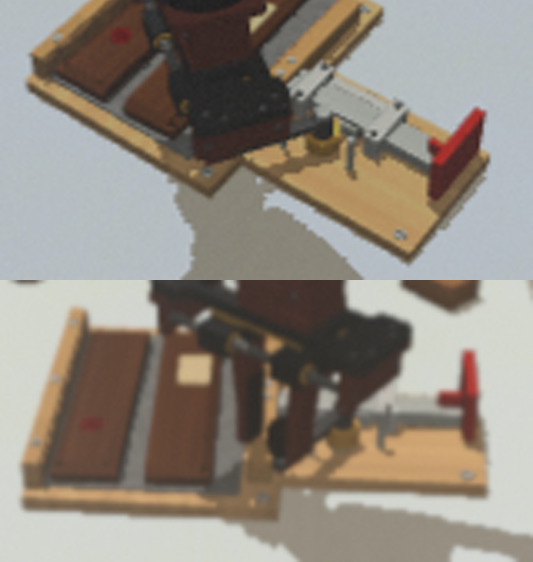

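```bash
echo '[{"dx": -0.7,"dy": -10.6,"az": -0.125},{"dx": -0.7,"dy": -10.6,"az": -0.125},{"dx": -0.7,"dy": -10.6,"az": -0.125},{"dx": -0.7,"dy": -10.6,"az": -0.125},{"dx": -0.7,"dy": -10.6,"az": -0.125}]' | python3 jog.py
echo '[{}]' | python3 jog.py
python3 - <<'E'
from st import *
e,M=st();h=np.array([544,-177]);v=e[:2]-h;print(np.hypot(*v),np.degrees(np.arctan2(v[1],v[0])-p[2])-55, np.degrees(np.arctan2(M[1,0],M[0,0])-p[2])-55)
E
```

```text
t: 4.55
ee_pos: [547.7, -88.9, 75.7]
orientation: [2.249, 2.19, 0.003]
ft_force: [1.0, 0.8, 1.3]
width: 34.4
grasp_force: 0.7
t: 4.63
ee_pos: [545.3, -88.7, 75.1]
orientation: [-2.252, -2.189, 0.001]
ft_force: [-0.2, 0.0, -0.2]
width: 34.3
grasp_force: 0.0
88.3387699993421 37.290961349739106 36.50030967978918
```

```bash
echo '[{"dx": -1.2,"dy": -10.6,"az": -0.125},{"dx": -1.2,"dy": -10.6,"az": -0.125},{"dx": -1.2,"dy": -10.6,"az": -0.125},{"dx": -0.7,"dy": -10.6,"az": -0.125},{"dx": -0.7,"dy": -10.6,"az": -0.125}]' | python3 jog.py
echo '[{"dx": -0.7,"dy": -10.6,"az": -0.125},{"dx": -0.7,"dy": -10.6,"az": -0.125},{"dx": -0.7,"dy": -10.6,"az": -0.125},{},{}]' | python3 jog.py
python3 - <<'E'
from st import *
e,M=st();h=np.array([544,-177]);v=e[:2]-h;print(np.hypot(*v),np.arctan2(v[1],v[0])-p[2]-.96, np.arctan2(M[1,0],M[0,0])-p[2]-.96,ctrl.get_obs()['ft_force'])
c=cam('scene');a=c['img'][180:300,235:395,::-1];b=cam('side')['img'][210:300,225:395,::-1]
cv2.imwrite('pics/s3.png',np.vstack([cv2.resize(a,(533,400),interpolation=2)[120:,:],cv2.resize(b,(533,282),interpolation=2)]))
E
```

```text
t: 5.05
ee_pos: [497.3, -105.0, 75.2]
orientation: [1.474, 2.773, 0.001]
ft_force: [0.7, 1.3, -0.1]
width: 34.2
grasp_force: 0.8
t: 5.47
ee_pos: [474.8, -127.7, 75.0]
orientation: [0.945, 2.995, 0.0]
ft_force: [0.2, 0.0, -0.5]
width: 33.7
grasp_force: 0.0
84.94557358195449 1.61754726558744 1.624736467407479 [ 0.20784407  0.04762727 -0.47668856]
```

View pics/s3.png

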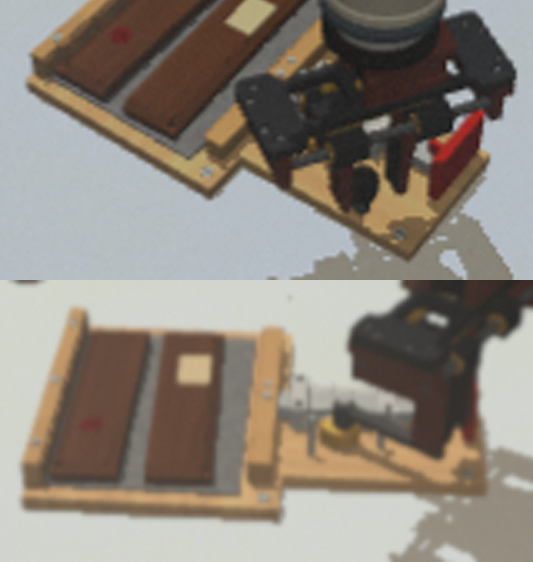

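```bash
echo '[{"dx": -0.2,"dy": -4,"az": -0.05},{"dy": -3,"az": -0.03},{},{}]' | python3 jog.py
echo '[{},{}]' | python3 jog.py
```

```text
t: 5.9
ee_pos: [471.1, -133.1, 74.7]
orientation: [0.818, 3.033, 0.0]
ft_force: [0.2, 0.5, -0.5]
width: 33.8
grasp_force: 0.0
t: 6.07
ee_pos: [470.8, -133.2, 74.7]
orientation: [0.815, 3.034, -0.0]
ft_force: [-0.1, 0.3, 0.2]
width: 33.8
grasp_force: 0.1
```

```bash
echo '[{"dy": -3},{"dy": -2},{}]' | python3 jog.py
echo '[{"dy": 3},{}]' | python3 jog.py 44
echo '[{"dz": -30},{"dz": -30},{},{}]' | python3 jog.py 0
python3 - <<'E'
from st import *
c=cam('wrist','w4.png');pickle.dump(c,open('w4.pkl','wb'));e,M=st();print(e,M.round(3).tolist())
E
```

```text
t: 6.32
ee_pos: [467.8, -137.8, 74.6]
orientation: [-0.814, -3.034, -0.0]
ft_force: [-0.5, 0.4, -0.2]
width: 33.8
grasp_force: 0.1
t: 6.48
ee_pos: [469.9, -135.0, 74.7]
orientation: [0.814, 3.034, -0.0]
ft_force: [-0.6, 0.0, -0.5]
width: 43.0
grasp_force: 0.0
t: 6.82
ee_pos: [470.8, -135.4, 136.1]
orientation: [0.812, 3.031, -0.0]
ft_force: [0.6, -0.2, -0.4]
width: 20.7
grasp_force: 0.0
[ 469.90418939 -135.16495398  135.02700028] [[-0.866, 0.5, 0.001], [0.5, 0.866, -0.0], [-0.001, 0.0, -1.0]]
```

View pics/w4.png

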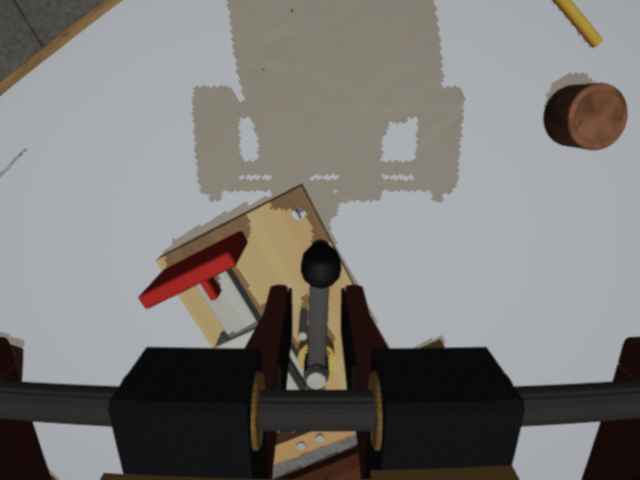

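Knob top at (321,262), hub at (317,378), red plate's top edge from (141,297) to (238,234).

Run:
```python
from st import *
c=pickle.load(open('w4.pkl','rb'));e,M=st()
k=at(c,321,262,83);h=at(c,317,378,50);v=(k-h);print(k,h,np.hypot(*v[:2]),np.arctan2(v[1],v[0])-p[2]-.96)
print('tongue corner',at(c,301,186,12),W(p,(-185,80,12)))
for a in(1.5,1.6,1.7):print(a,kn(p,a),proj(c,kn(p,a)+[0,0,15]))
for X in((-175,32,61),(-175,-32,61),(-165,32,61),(-165,-32,61)):print(X,proj(c,W(p,X)))
print(at(c,141,297,61),at(c,238,234,61))
```

```text
[ 465.53833706 -129.77435961   83.        ] [ 545.39770386 -178.13096795   50.        ] 93.35887764891626 1.6917830799831455
tongue corner [ 436.88845279 -127.30882804   12.        ] [ 436.93865979 -124.65582917   12.        ]
1.5 [ 481.33567336 -118.51505491   68.        ] (np.float64(355.50047050270746), np.float64(276.7112030498349))
1.6 [ 475.95149977 -125.08776261   68.        ] (np.float64(339.1467822601803), np.float64(274.2506492914847))
1.7 [ 471.25040049 -132.16515459   68.        ] (np.float64(322.51106199073536), np.float64(273.30947354755455))
(-175, 32, 61) (np.float64(234.3361608459174), np.float64(253.73815194881598))
(-175, -32, 61) (np.float64(141.60786967054057), np.float64(299.98752168950614))
(-165, 32, 61) (np.float64(243.24386250856134), np.float64(268.631339573447))
(-165, -32, 61) (np.float64(150.99181986794818), np.float64(313.6685858002753))
[ 439.08135538 -236.15532819   61.        ] [ 435.69419465 -165.01494151   61.        ]
```

```bash
echo '[{"dx": 10,"dy": -32},{"dx": 10,"dy": -32},{"dx": 10,"dy": -32},{"az": -0.12},{"az": -0.12}]' | python3 jog.py 0
echo '[{"az": -0.12},{"az": -0.11},{},{}]' | python3 jog.py
python3 - <<'E'
from st import *
e,M=st();print(e,np.arctan2(M[1,0],M[0,0]),M.T@(np.append(W(p,(-212,0,0))[:2],49)-e))
E
```

```text
t: 7.28
ee_pos: [393.4, -203.7, 133.4]
orientation: [-0.44, -3.108, -0.001]
ft_force: [-0.3, 0.0, 0.2]
width: 0.0
grasp_force: 0.0
t: 7.62
ee_pos: [395.0, -202.9, 133.8]
orientation: [-0.09, -3.139, -0.001]
ft_force: [0.6, 0.1, 0.2]
width: 0.5
grasp_force: 0.0
[ 395.01200438 -202.91282457  133.76594952] 3.0843642982275923 [-10.73074775   0.39123826  84.74826468]
```

```bash
echo '[{"dz": 40},{"dz": 40},{"dz": 5},{}]' | python3 jog.py
echo '[{"dx": -12},{"dx": -8},{"dx": -4},{}]' | python3 jog.py
echo '[{"dx": -4},{"dx": -4},{}]' | python3 jog.py
```

```text
t: 7.95
ee_pos: [393.5, -201.9, 47.5]
orientation: [-0.088, -3.134, -0.005]
ft_force: [-0.2, -0.6, 1.0]
width: 0.4
grasp_force: 0.0
t: 8.28
ee_pos: [422.5, -205.4, 51.7]
orientation: [0.084, 3.136, -0.004]
ft_force: [-0.4, 0.0, 0.6]
width: 0.4
grasp_force: 0.0
t: 8.53
ee_pos: [428.4, -205.2, 50.2]
orientation: [0.084, 3.139, -0.001]
ft_force: [-0.7, -0.6, -0.9]
width: 0.2
grasp_force: 0.0
```

```bash
echo '[{"dx": -4},{"dx": -4},{}]' | python3 jog.py
echo '[{"dx": -3},{"dx": -3},{"dx": -3},{"dx": -3},{"dx": -3}]' | python3 jog.py
echo '[{"dx": -3},{"dx": -3},{"dx": -3},{"dx": -3},{}]' | python3 jog.py
```

```text
t: 8.78
ee_pos: [436.2, -205.5, 49.7]
orientation: [0.085, 3.14, -0.0]
ft_force: [-0.5, 0.9, 0.2]
width: 0.6
grasp_force: 0.0
t: 9.2
ee_pos: [450.6, -206.1, 49.5]
orientation: [-0.085, -3.14, -0.0]
ft_force: [-2.6, 0.7, -1.2]
width: 0.5
grasp_force: 1.1
t: 9.62
ee_pos: [463.3, -206.9, 49.7]
orientation: [0.084, 3.14, -0.0]
ft_force: [-1.3, -0.4, -0.7]
width: 0.5
grasp_force: 0.2
```

```bash
echo '[{"dx": -3},{"dx": -3},{"dx": -3},{"dx": -3},{"dx": -2}]' | python3 jog.py
echo '[{"dx": -1.5},{"dx": -1.5},{"dx": -1.5}]' | python3 jog.py
echo '[{"dx": -1.5},{"dx": -1.5}]' | python3 jog.py
echo '[{"dx": -1},{"dx": -1}]' | python3 jog.py
```

```text
t: 10.03
ee_pos: [476.8, -207.6, 49.7]
orientation: [-0.084, -3.14, -0.0]
ft_force: [-3.6, -1.3, 0.3]
width: 0.7
grasp_force: 2.0
t: 10.28
ee_pos: [477.7, -207.3, 49.4]
orientation: [-0.083, -3.133, -0.002]
ft_force: [-19.5, -5.7, 11.2]
width: 0.5
grasp_force: 9.4
t: 10.45
ee_pos: [477.7, -206.9, 49.0]
orientation: [-0.083, -3.128, -0.005]
ft_force: [-28.1, -6.7, 18.8]
width: 0.3
grasp_force: 13.9
t: 10.62
ee_pos: [477.7, -206.7, 48.9]
orientation: [-0.082, -3.124, -0.006]
ft_force: [-32.5, -6.6, 21.2]
width: 0.4
grasp_force: 16.2
```

```bash
echo '[{"dx": 3},{"dx": 4},{"dx": 10},{}]' | python3 jog.py
python3 - <<'E'
from h import *
import pickle
c=cam('scene');d=cam('side');pickle.dump({'scene':c,'side':d},open('d5.pkl','wb'));a=c['img'][180:300,235:395,::-1];b=d['img'][210:300,225:395,::-1]
cv2.imwrite('pics/s5.png',np.vstack([cv2.resize(a[:65],(640,260),interpolation=2),cv2.resize(b,(640,339),interpolation=2)]))
E
```

```text
t: 10.95
ee_pos: [468.1, -207.0, 49.7]
orientation: [0.085, 3.14, 0.0]
ft_force: [-0.5, 0.9, 0.5]
width: 0.5
grasp_force: 0.0
```

View pics/s5.png

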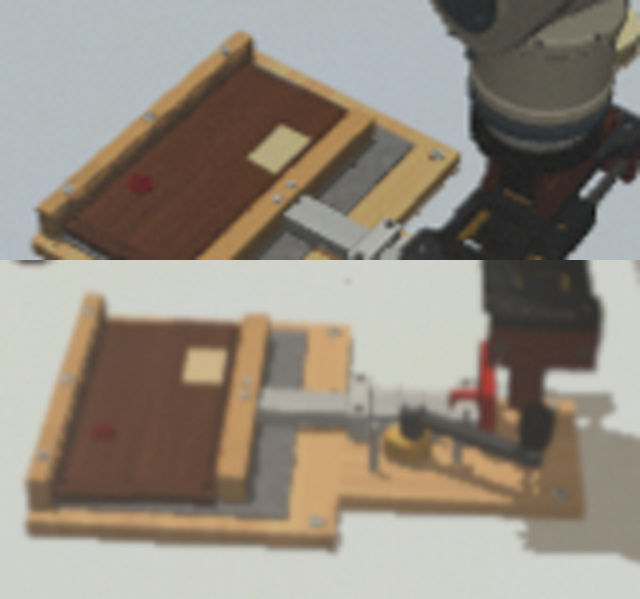

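The scene and side views show the joint closed: no gap between the halves, the far half tight at the fence and the jaw against the near half. Next I return to the knob.

```bash
echo '[{"dz": -30},{"dz": -35},{"dz": -25},{"az": 0.117},{"az": 0.117}]' | python3 jog.py 44
echo '[{"az": 0.117},{"az": 0.117},{"dx": 17.6,"dy": 33},{"dx": 17.6,"dy": 33},{}]' | python3 jog.py
echo '[{},{}]' | python3 jog.py
python3 - <<'E'
from st import *
e,M=st();print(e,np.arctan2(M[1,0],M[0,0]),M.T@(np.array([470.5,-132.5,75])-e))
E
```

```text
t: 11.47
ee_pos: [471.3, -207.9, 142.1]
orientation: [0.457, 3.102, -0.003]
ft_force: [0.2, 0.5, -0.2]
width: 30.2
grasp_force: 0.0
t: 11.88
ee_pos: [471.4, -128.3, 139.7]
orientation: [-0.807, -3.036, -0.002]
ft_force: [-0.5, -1.1, -0.3]
width: 43.9
grasp_force: 0.0
t: 12.05
ee_pos: [472.3, -132.5, 140.0]
orientation: [0.808, 3.034, -0.0]
ft_force: [-0.0, -0.2, 0.4]
width: 44.1
grasp_force: 0.0
[ 472.32438561 -132.54313058  140.00352536] 2.621044566673194 [ 1.70120279 -0.88102666 65.00090964]
```

```bash
echo '[{"dx": 1.7,"dy": -1},{"dz": 33},{"dz": 32},{}]' | python3 jog.py
echo '[{},{},{}]' | python3 jog.py 34
echo '[{"dx": -0.7,"dy": 10.6,"az": 0.125},{"dx": -0.7,"dy": 10.6,"az": 0.125},{"dx": -0.7,"dy": 10.6,"az": 0.125},{"dx": -0.7,"dy": 10.6,"az": 0.125},{}]' | python3 jog.py
python3 - <<'E'
from st import *
e,M=st();h=np.array([544,-177]);v=e[:2]-h;print(np.hypot(*v),np.arctan2(v[1],v[0])-p[2]-.96, np.arctan2(M[1,0],M[0,0])-p[2]-.96)
E
```

```text
t: 12.38
ee_pos: [466.4, -132.6, 70.6]
orientation: [-0.811, -3.027, -0.0]
ft_force: [-1.0, 0.4, -0.6]
width: 43.6
grasp_force: 0.0
t: 12.63
ee_pos: [470.5, -133.2, 76.2]
orientation: [0.811, 3.032, -0.0]
ft_force: [0.3, 1.3, -0.1]
width: 34.1
grasp_force: 0.0
t: 13.05
ee_pos: [501.5, -102.2, 76.7]
orientation: [1.539, 2.733, 0.002]
ft_force: [0.9, -0.1, -0.4]
width: 34.3
grasp_force: 0.0
86.03382998421647 1.1818299480193684 1.2104829648284885
```

```bash
echo '[{"dx": -0.8,"dy": 10.6,"az": 0.125},{"dx": -0.8,"dy": 10.6,"az": 0.125},{"dx": -0.8,"dy": 10.6,"az": 0.125},{"dx": -0.8,"dy": 10.6,"az": 0.125},{"dx": -0.8,"dy": 10.6,"az": 0.125}]' | python3 jog.py
echo '[{"dx": -0.8,"dy": 10.6,"az": 0.125},{"dx": -0.8,"dy": 10.6,"az": 0.125},{"dx": -0.8,"dy": 10.6,"az": 0.125},{"dx": -0.8,"dy": 10.6,"az": 0.125},{}]' | python3 jog.py
echo '[{}]' | python3 jog.py
python3 - <<'E'
from st import *
e,M=st();h=np.array([544,-177]);v=e[:2]-h;print(np.hypot(*v),np.arctan2(v[1],v[0])-p[2]-.96, np.arctan2(M[1,0],M[0,0])-p[2]-.96)
E
```

```text
t: 13.47
ee_pos: [549.7, -90.7, 75.8]
orientation: [-2.306, -2.134, 0.0]
ft_force: [-2.4, -0.2, 1.1]
width: 34.3
grasp_force: 0.9
t: 13.88
ee_pos: [591.0, -105.5, 76.0]
orientation: [2.761, 1.497, 0.003]
ft_force: [0.8, 0.6, -0.2]
width: 33.8
grasp_force: 0.0
t: 13.97
ee_pos: [590.0, -105.3, 75.7]
orientation: [2.755, 1.507, 0.002]
ft_force: [0.5, 0.5, -0.9]
width: 34.1
grasp_force: 0.0
85.15608768255103 0.09545108738234598 0.09543184074819222
```

```bash
echo '[{"dx": -0.4,"dy": 5,"az": 0.06},{"dx": -0.2,"dy": 4,"az": 0.04},{}]' | python3 jog.py
echo '[{"dy": 3},{"dy": 2},{}]' | python3 jog.py
echo '[{"dy": 2},{"dy": 2},{}]' | python3 jog.py
```

```text
t: 14.22
ee_pos: [596.2, -110.3, 75.2]
orientation: [-2.83, -1.364, 0.0]
ft_force: [-1.4, 2.2, -0.0]
width: 34.1
grasp_force: 0.8
t: 14.47
ee_pos: [600.5, -113.4, 75.0]
orientation: [2.83, 1.364, 0.0]
ft_force: [-1.6, 2.6, 0.9]
width: 34.2
grasp_force: 0.8
t: 14.72
ee_pos: [601.5, -114.5, 74.5]
orientation: [-2.828, -1.358, 0.005]
ft_force: [-7.5, 9.1, 8.4]
width: 34.2
grasp_force: 5.9
```

```bash
echo '[{"dy": -4},{"dy": -3},{}]' | python3 jog.py 46
echo '[{"dz": -35},{"dz": -40},{"dz": -40},{"dz": -40},{}]' | python3 jog.py
echo '[{},{}]' | python3 jog.py
python3 - <<'E'
from st import *
c=cam('wrist','w6.png');pickle.dump(c,open('w6.pkl','wb'))
for a in(0,.1,.2):print(a,proj(c,kn(p,a)+[0,0,15]))
E
```

```text
t: 14.97
ee_pos: [598.1, -111.7, 74.7]
orientation: [2.831, 1.36, 0.0]
ft_force: [-0.3, 0.4, -0.2]
width: 45.6
grasp_force: 0.0
t: 15.38
ee_pos: [602.9, -113.0, 238.3]
orientation: [2.824, 1.356, 0.017]
ft_force: [1.7, -0.2, 0.8]
width: 46.1
grasp_force: 0.0
t: 15.55
ee_pos: [598.0, -111.9, 229.5]
orientation: [2.832, 1.359, 0.0]
ft_force: [0.6, 0.6, -0.3]
width: 46.0
grasp_force: 0.0
0 (np.float64(310.9696540971096), np.float64(225.8723659012411))
0.1 (np.float64(299.2443504535557), np.float64(226.574006480554))
0.2 (np.float64(287.6898080087881), np.float64(228.40050199180092))
```

View pics/w6.png

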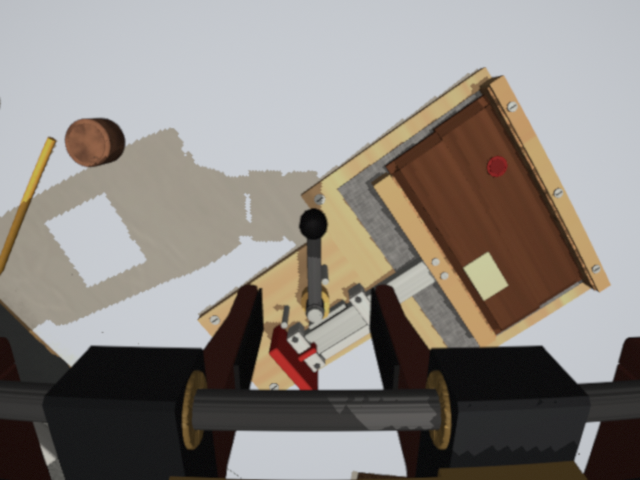

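The knob is at (313,222), which is the front stop. The halves are closed between the jaw and the fence, and the arm is clear, so I'm handing in.

```bash
python3 -c "
from workcell import ctrl
print(ctrl.close_job())"
```

```text
the job is handed in; nothing more can be done
None
```

The job is handed in, no verdict came back; in the last pictures the joint is closed against the fence, the cam lever is at its front stop and the arm is clear of everything.

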